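# Balance the algae scraper on the drip rest, head under the ledge

## Robot

A 6-joint arm with a two-finger parallel gripper is mounted at the origin on the work surface. World frame = base frame: x ahead of the robot, y to its left, z up, the work surface at z = 0. Lengths are in m, angles in rad, forces in N, time in s.
With the tool pointing down it reaches from about 0.325 to 0.9 m from the base axis. Payload 6.1 kg.
Tool frame: the origin (TCP) lies midway between the tips of the shut fingers; the grasp point (between the pads) lies 19 mm behind it; z points along the fingers, y is the direction in which the jaws open and shut (so a half turn about z gives the same grasp; the last joint's range is limited). The gripper opens to 87 mm and grips with 3 to 60 N. Pads are 19 mm wide; open, the fingers measure 117 mm over their backs; the gripper's body (75 mm by 190 mm) begins 51 mm behind the grasp point.
Start: joints at [1.033, 0.22, 1.526, -0, 1.395, -0.126], TCP at [0.25, 0.573, 0.223] pointing down, gripper open.
Joint ranges: [-2.98, 2.98], [-0.91, 2.08], [0.09, 2.57], [-1.24, 4.39], [0.2, 2.65], [-2.68, 2.68]. Speed limits (rad/s): [2.57, 2.57, 3.01, 3.14, 3.14, 3.14].

## Interface

Orientations are given as a unit quaternion [x, y, z, w].
In Python, from plant import robot gives the robot as it stands.
- The arm moves only by the tool jog_arm, never from a script. Its argument "commands" is a list of rows, each a list of 7 numbers: the turn, a rotation vector about the tool's x, y, z in rad, then the shift along the tool's x, y, z in cm, then the finger opening in cm, from 0 to 8.7. A call has exactly 8 rows; each row shifts and turns the commanded pose from where the row before left it, along the tool's axes as they then stand; what a row does not reach is not made up. A row lasts 1/8 s, in which the tool goes at most 62.5 mm and 10.7 degrees, less where a joint would pass 70% of its speed; a pose out of reach is approached as far as the arm can. A call is refused whole if a number of a shift passes 6.25 or a number of a turn 0.188, either way. A call with a gripper value outside its range is refused whole. The fingers move at their own pace and stop on an object; "squeeze" is the grip in N (left out, the last holds). Time passes only in rows, so rows that do not move let the fingers close, or fill a call up. It gives the time, the measured TCP pose, the force and the opening at its end, in the units of the state.
- robot.get_state(): the state, without advancing time (a new reading comes with each control period).
- robot.snapshot(name): name is "scene" or "top"; returns (picture, depth): 384x512x3 uint8, blue, green, red; 384x512 float32, m along the optical axis (not along the pixel's ray), 0 where there is no reading.
- robot.camera_params(name): a dict with "mtx" (3x3 intrinsics, pixels), "T" (4x4, takes a point from camera to world coordinates). Camera axes: x right, y down, z forward; pixel columns grow to the right and rows downward; lengths in m; the calibration is good to about 2 mm. A picture is of the moment at which its call begins. camera_params takes no time and is no camera call.
- robot.sign_off(): hands the job in, once; it reports no verdict.
The state is a dict: "clock": time; "joint_pos": joint angles; "dq": joint speeds; "effort": joint torques, N m; "tool_pos": TCP position; "ee_rot": TCP orientation; "force": force on the tool from outside, world axes, zero at the start; "moment": the same for the moment, N m; "opening": finger opening in m.
Only numpy, scipy, OpenCV 4.12 (cv2) and the standard library are available. Lean on these libraries where they do the work, as an engineer would, in place of code of your own. Each camera call takes 0.05 s, during which the arm holds its last target. There are 200 camera calls.

## Task

Put the algae scraper away to dry: take it at its balance point and carry it level, slide its heavy head in under the low plywood ledge without touching the ledge, and, with the gripper right above the single small drip rest, lower it so that it lies level on that rest alone, pointing straight in and balanced when you let go. How the ballast sits inside the scraper differs each time, so find the balance point by feel (a low trial lift is fine, a steep tilt is not); leave the other things where they are.

Things in the scene. Friction and masses are not known exactly. Their poses are not given: they have to be found in the camera images.
- scraper: algae scraper, one rigid loose piece 360 mm long, starting flat on the shelf: straight pale green plastic handle (x = -180 to +120 mm) and a flat grey head with steel plates (x = +120 to +180 mm, 62 mm wide, 66 at the end blade, 24 mm high). Origin: on the underside, centre line, midway between the ends; x along the handle towards the head, z up. Mass 0.40 to 0.44 kg, with ballast fixed out of sight inside
- bar_axis (a point): on the handle's grip axis, 20 mm above the scraper's origin; same axes. Handle section: round bar 24 mm in diameter about this axis (top 32 mm above the underside), merging below into a flat-bottomed keel 16 mm wide; grip across the round bar at this height. Slippery plastic: held far from the balance point it may swivel in the fingers
- tip (a point): on the scraper's underside at the outer end of the head (x = +180 mm). The balance point (centre of mass) cannot be seen: it lies on the centre line, anywhere from x = 0 to +100 mm of the scraper, i.e. 180 to 80 mm from this end, and stays where it is during a run
- rest: drip rest: fixed small wooden block with a rubber top, alone in front of the ledge, 22 mm long (x), 44 mm wide (y), 50 mm tall, with a thin foot plate 42 x 70 x 4 mm. Origin: centre of its underside, on the shelf. x points level, straight in under the ledge. The scraper stays only with its balance point over the 22 mm length, keel on the middle, its x along the rest's x
- rest_top (a point): centre of the rest's flat top, 50 mm above the shelf; x axis straight in under the ledge
- ledge: low fixed plywood ledge behind the rest, same axes as the rest: board 200 mm deep (x), 300 mm wide (y), 12 mm thick, underside 104 mm and top 116 mm above the shelf, on a 12 mm panel at each end of its width (276 mm clear between), open front and rear. Origin: on the shelf below the middle of its front edge, 55 mm in +x from the rest's centre; board from x = 0 to +200 mm
- ledge_edge (a point): middle of the ledge's front lower edge, 104 mm above the shelf
- jar: amber glass screw-top jar, 62 mm across, 85 mm tall, standing on top of the ledge; origin under its centre; leave alone
- bioballs: grey ceramic lidded bio ball container, 84 mm across, 88 mm tall, standing on top of the ledge; origin under its centre; leave alone
- cone: red plastic feeding cone standing on its 80 mm wide rim, 85 mm tall, on the shelf; origin under its centre; leave alone
- tweezer: curved steel tweezer, 150 mm long, 9 mm high, lying flat on the shelf between the scraper and the rest's side; origin under its middle; leave alone
- magnet: black block-shaped glass-cleaning magnet 75 x 45 mm, 48 mm tall with its bow handle; origin under its centre; leave alone
- tin: plain aluminium fish food tin, 68 mm across, 75 mm tall; origin under its centre; leave alone
- testbottle: small white water test bottle, 32 mm across, 70 mm tall; origin under its centre; leave alone

How it is judged:
On the way, in this order (a step that is already met when the one before it is completed fails the run):
1. the scraper is lifted clear of the shelf (its middle 35 mm or more up) and hangs level within 5 degrees (height (world z) of scraper above 0.035 m and angle between scraper's own z axis and vertical below 0.09 rad), for 0.4 s.
2. gripped within 25 mm of the middle of the rest (seen from above), the scraper is level within 5 degrees over or on the rest, its head end under the ledge (horizontal distance between the grasp point and rest_top below 0.025 m and contact force between the fingers and scraper above 1 N and x of tip in the frame of ledge above 0.005 m and z of scraper in the frame of rest_top between -0.008 and 0.04 m and angle between scraper's own z axis and vertical below 0.09 rad), for 0.1 s.
At the end, for the whole second after the job is handed in: the scraper lies still and released on the drip rest only, its underside at the rest's top height, level within 4 degrees, its head end reaching in under the ledge (at least 5 mm past the front edge) and pointing straight in within 12 degrees (so both ends are clear of the shelf) (angle between scraper's own z axis and vertical below 0.07 rad and z of scraper in the frame of rest_top between -0.008 and 0.008 m and x of tip in the frame of ledge above 0.005 m and angle between the x axis of scraper and the x axis of rest, either way round below 0.21 rad and linear speed of scraper below 0.01 m/s and angular speed of scraper below 0.05 rad/s); the robot touches nothing.
It fails at once if the scraper touches the ledge (more than 1.5 N) (contact force between scraper and ledge above 1.5 N).
It fails at once if the scraper is tilted by more than 15 degrees (angle between scraper's own z axis and vertical above 0.26 rad).
It fails at once if another thing is pushed more than 20 mm from its place (distance of any of jar, bioballs, cone, tweezer, magnet, tin, testbottle from where it was at the start of the episode above 0.02 m).
It also fails if it takes over 58 s, if anything falls off the work surface, if the arm or the gripper's body presses on something with over 40 N, if the wrist force passes 120 N, or if a joint passes its speed limit or range.

## Working session

There is one attempt and no reset: what is moved stays moved. The work goes in short steps, Python scripts to look and compute and a tool call to move; the robot and the scene stay as the last step left them, time stands still between calls to the robot, and variables do not carry over. Pictures are saved under pics/ and viewed, about 8 in all and at most 12, crops included, and the job is handed in when it is done.

Besides the shell and the picture viewer there is one more tool, called after ">>>" by a JSON object that holds its "op" and its "data", one argument or row to a line. jog_arm: Moves the arm, as the interface text tells. Its arguments: {"type":"object","properties":{"commands":{"type":"array"},"squeeze":{"type":"number"}},"required":["commands"]}

```bash
mkdir -p pics; cat > h.py <<'E'
import numpy as np,cv2
from plant import robot
def snap(n):
    p,d=robot.snapshot(n); c=robot.camera_params(n); np.savez(f'{n}.npz',p=p,d=d,K=c['mtx'],T=c['T']); return p,d
def world(n):
    f=np.load(f'{n}.npz'); d=f['d'];K=f['K'];T=f['T']
    v,u=np.mgrid[:d.shape[0],:d.shape[1]]
    P=np.stack([(u-K[0,2])/K[0,0]*d,(v-K[1,2])/K[1,1]*d,d],-1)
    return P@T[:3,:3].T+T[:3,3],f['p'],d
E
python3 - <<'E'
from h import *
for n in('top','scene'):
    p,d=snap(n); cv2.imwrite(f'pics/{n}1.png',cv2.resize(p,(800,600)))
    W,_,_=world(n); print(n,robot.camera_params(n)['T'].round(3).tolist())
s=robot.get_state();print({k:np.round(v,3).tolist() for k,v in s.items()})
E
```

```text
top [[0.007, -0.989, 0.147, 0.342], [-1.0, -0.009, -0.013, 0.062], [0.014, -0.147, -0.989, 1.487], [0.0, 0.0, 0.0, 1.0]]
scene [[0.759, 0.424, -0.494, 1.19], [0.651, -0.475, 0.591, -0.706], [0.016, -0.771, -0.637, 0.905], [0.0, 0.0, 0.0, 1.0]]
{'clock': 0.1, 'joint_pos': [1.033, 0.221, 1.528, -0.0, 1.395, -0.126], 'dq': [-0.001, -0.002, -0.003, 0.0, 0.0, 0.001], 'effort': [0.002, -49.594, -38.852, 0.07, 0.052, -0.0], 'tool_pos': [0.25, 0.572, 0.222], 'ee_rot': [0.204, 0.979, -0.001, -0.0], 'force': [-0.892, -0.79, -0.769], 'moment': [-0.029, 0.046, 0.018], 'opening': 0.087}
```

View pics/top1.png

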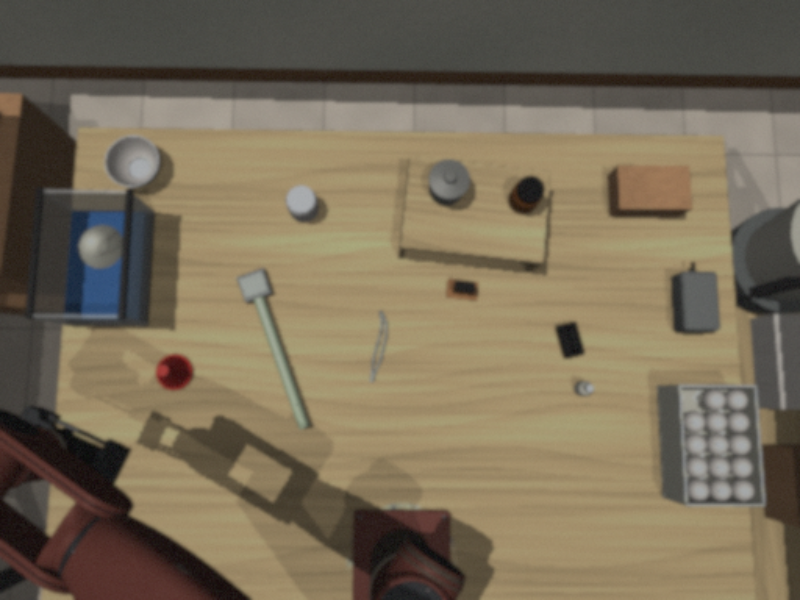

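View pics/scene1.png

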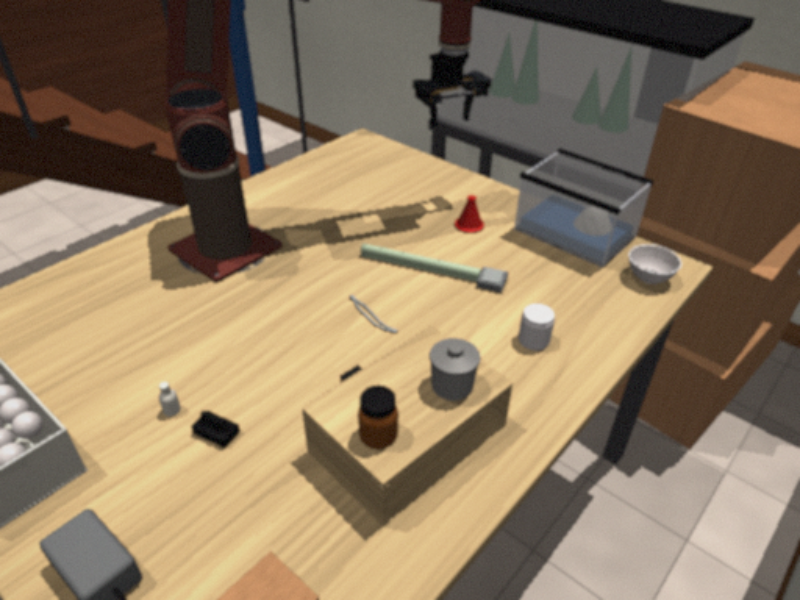

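Top view (800×600): the scraper runs from its head at (255,285) to the handle end at (305,425). The rest is at (463,288), the ledge front edge runs (402,257)–(547,270), and the tweezer is at (380,347). Next I measure these from depth.

```bash
python3 - <<'E'
from h import *
W,p,d=world('top'); z=W[...,2]
def box(u0,v0,u1,v1):
    s=.64; m=np.zeros(z.shape,bool); m[int(v0*s):int(v1*s),int(u0*s):int(u1*s)]=1; return m&(d>0)
print('table z',np.median(z[box(330,400,370,450)]), 'noise',z[box(330,400,370,450)].std())
hsv=cv2.cvtColor(p,cv2.COLOR_BGR2HSV)
# scraper handle: height>15mm
m=box(225,260,325,440)&(z>.012)
P=W[m]; print('scr n',len(P),'zmax',np.percentile(P[:,2],[5,50,95]))
c=P[:,:2].mean(0);e,V=np.linalg.eigh(np.cov((P[:,:2]-c).T));a=V[:,1]
if a[0]<0:a=-a
t=(P[:,:2]-c)@a; 
n=np.array([-a[1],a[0]]); q=(P[:,:2]-c)@n
hd=t<np.percentile(t,97)-.07
k=np.polyfit(t[hd],q[hd],1); print('axis refine',k)
a2=a+k[0]*n;a2/=np.linalg.norm(a2); c2=c+k[1]*n
t=(P[:,:2]-c2)@a2; q=(P[:,:2]-c2)@np.array([-a2[1],a2[0]])
print('ends',t.min(),t.max(),'len',np.ptp(t),'yaw',np.degrees(np.arctan2(a2[1],a2[0])))
for lo in np.arange(t.min(),t.max(),.03):
    k=(t>=lo)&(t<lo+.03);print(round(lo,3),k.sum(),q[k].min().round(4),q[k].max().round(4),np.median(P[k,2]).round(4))
o=c2+a2*(t.min()+t.max())/2; print('origin',o)
# rest
m=box(440,272,490,308)&(z>.03); P=W[m]
print('rest n',len(P),'z',np.median(P[:,2]),'min',P.min(0),'max',P.max(0),'mean',P.mean(0))
m2=m&(z>.043);r=cv2.minAreaRect(W[m2][:,:2].astype(np.float32)*1000);print(r)
# ledge
m=box(380,140,570,285)&(z>.1)&(z<.13);P=W[m]
r=cv2.minAreaRect(P[:,:2].astype(np.float32)*1000);print('ledge',r,np.median(P[:,2]));print(cv2.boxPoints(r))
m=box(360,305,400,390);Pt=W[m&(hsv[...,1]<60)];print('tweezer',Pt.min(0),Pt.max(0))
W2,p2,_=world('top')
cv2.imwrite('pics/crop.png',cv2.resize(p[150:250,130:330],(800,400),interpolation=cv2.INTER_CUBIC))
E
```

```text
table z 0.001117583351471385 noise 0.0031594377271992246
scr n 957 zmax [0.02003061 0.02873663 0.03612629]
axis refine [-6.06436199e-04 -7.14094942e-05]
ends -0.20836734603965276 0.15173471663760812 len 0.36010206267726086 yaw 21.023811543316345
-0.208 65 -0.0108 0.012 0.0307
-0.178 67 -0.0114 0.1005 0.0307
-0.148 65 -0.011 0.013 0.0308
-0.118 64 -0.011 0.0119 0.0309
-0.088 64 -0.011 0.013 0.0302
-0.058 61 -0.011 0.0119 0.031
-0.028 66 -0.011 0.013 0.0295
0.002 61 -0.0107 0.0119 0.0306
0.032 62 -0.0112 0.0129 0.0301
0.062 66 -0.025 0.023 0.0301
0.092 164 -0.03 0.0321 0.0242
0.122 151 -0.056 0.032 0.0246
0.152 1 -0.0024 -0.0024 0.0181
origin [0.44194014 0.27439603]
rest n 100 z 0.05036255213029073 min [ 0.56560656 -0.15317598  0.03084544] max [ 0.5896004  -0.10946658  0.05840986] mean [ 0.57707551 -0.13085279  0.0490737 ]
((578.57275390625, -131.55308532714844), (43.44314956665039, 23.04233741760254), 84.48847961425781)
ledge ((732.1658325195312, -147.89317321777344), (300.6315002441406, 201.53289794921875), 84.0767593383789) 0.11691005466370807
[[ 616.4254   -287.0077  ]
 [ 816.8823   -307.80508 ]
 [ 847.90625    -8.778656]
 [ 647.44934    12.018738]]
tweezer [ 0.37317381  0.03494208 -0.00603745] [0.52900185 0.07212994 0.01351332]
```

View pics/crop.png

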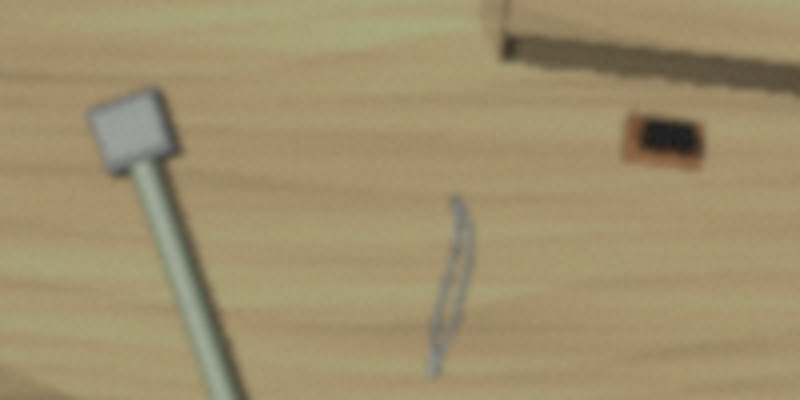

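>>> {"op": "jog_arm", "data": {
  "commands": [
    [0,0,0,-4.1,-2,1.2,8.7],
    [0,0,0,-4.1,-2,1.2,8.7],
    [0,0,0,-4.1,-2,1.2,8.7],
    [0,0,0,-4.1,-2,1.2,8.7],
    [0,0,0,-4.1,-2,1.2,8.7],
    [0,0,0,-4.1,-2,1.2,8.7],
    [0,0,0,-4.1,-2,1.2,8.7],
    [0,0,0,-4.1,-2,1.2,8.7]
  ],
  "squeeze": 40
}}

```text
clock: 1.1
tool_pos: [0.4872, 0.2935, 0.1258]
ee_rot: [0.204, 0.979, -0.0, -0.0]
force: [1.3, 1.1, -0.3]
opening: 0.0869
```

>>> {"op": "jog_arm", "data": {
  "commands": [
    [0,0,-0.155,0,0,0.6,6],
    [0,0,-0.155,0,0,0.6,6],
    [0,0,-0.155,0,0,0.6,6],
    [0,0,-0.155,0,0,0.6,6],
    [0,0,-0.155,0,0,0.6,6],
    [0,0,0,0,0,0,6],
    [0,0,0,0,0,0,6],
    [0,0,0,0,0,0,6]
  ]
}}

```text
clock: 2.1
tool_pos: [0.4869, 0.2949, 0.0968]
ee_rot: [-0.18, 0.984, 0.0, 0.0]
force: [-0.3, -0.7, 1.0]
opening: 0.0599
```

```bash
cat >> h.py <<'E'
from scipy.spatial.transform import Rotation as R
def rep(tgt=None,yaw=None,s=None):
    s=s or robot.get_state(); r=R.from_quat(s['ee_rot']); M=r.as_matrix()
    print({k:np.round(s[k],4).tolist() for k in('clock','tool_pos','force','moment','opening','joint_pos')})
    print('xaxis yaw',np.degrees(np.arctan2(M[1,0],M[0,0])).round(2),'z',M[:,2].round(4))
    if yaw is not None:
        y=np.radians(yaw); G=np.array([[np.cos(y),np.sin(y),0],[np.sin(y),-np.cos(y),0],[0,0,-1]]).T
        G=np.column_stack([[np.cos(y),np.sin(y),0],[np.sin(y),-np.cos(y),0],[0,0,-1]])
        print('turn',R.from_matrix(M.T@G).as_rotvec().round(4))
    if tgt is not None: print('shift cm',(M.T@(np.array(tgt)-s['tool_pos'])*100).round(2))
E
python3 - <<'E'
from h import *
rep([.4886,.2923,.004],201)
E
```

```text
{'clock': 2.1, 'tool_pos': [0.4869, 0.2949, 0.0968], 'force': [-0.341, -0.6618, 1.0409], 'moment': [0.0866, 0.0026, 0.0253], 'opening': 0.0599, 'joint_pos': [0.4062, 0.2117, 1.785, -0.0001, 1.1444, -1.5262]}
xaxis yaw -159.28 z [ 4.e-04  1.e-04 -1.e+00]
turn [-0.      0.0004 -0.0049]
shift cm [-0.07 -0.31  9.28]
```

>>> {"op": "jog_arm", "data": {
  "commands": [
    [0,0,-0.005,-0.07,-0.3,2,6],
    [0,0,0,0,0,2,6],
    [0,0,0,0,0,2,6],
    [0,0,0,0,0,1.6,6],
    [0,0,0,0,0,1,6],
    [0,0,0,0,0,0.6,6],
    [0,0,0,0,0,0,6],
    [0,0,0,0,0,0,6]
  ]
}}

```text
clock: 3.1
tool_pos: [0.489, 0.2925, 0.0052]
ee_rot: [-0.183, 0.983, 0.0, 0.001]
force: [0.3, 0.5, -0.2]
opening: 0.0598
```

```bash
cat >> h.py <<'E'
def avg(n=8):
    L=[]
    for i in range(n):
        robot.snapshot('top') if i else None
        s=robot.get_state(); L.append(np.r_[s['force'],s['moment']])
    L=np.array(L); M=R.from_quat(s['ee_rot']).as_matrix()
    f=L.mean(0); print('F world',f[:3].round(3),'M tool',(M.T@f[3:]).round(4),'sem',(L.std(0)/n**.5).round(3))
E
python3 - <<'E'
from h import *
avg(); rep([.4886,.2923,.004],201)
E
```

```text
F world [0.148 0.102 0.049] M tool [-0.084   0.003   0.0116] sem [0.112 0.158 0.153 0.012 0.009 0.01 ]
{'clock': 3.45, 'tool_pos': [0.4886, 0.2924, 0.0048], 'force': [0.1817, -0.3794, 0.8591], 'moment': [0.0426, 0.0358, 0.0546], 'opening': 0.06, 'joint_pos': [0.4008, 0.3466, 1.82, 0.0, 0.9745, -1.5383]}
xaxis yaw -158.9 z [ 4.e-04  2.e-04 -1.e+00]
turn [0.     0.0005 0.0017]
shift cm [ 0.   -0.01  0.08]
```

>>> {"op": "jog_arm", "data": {
  "commands": [
    [0,0,0,0,0,0,0],
    [0,0,0,0,0,0,0],
    [0,0,0,0,0,0,0],
    [0,0,0,0,0,0,0],
    [0,0,0,0,0,0,0],
    [0,0,0,0,0,0,0],
    [0,0,0,0,0,0,0],
    [0,0,0,0,0,0,0]
  ],
  "squeeze": 50
}}

```text
clock: 4.45
tool_pos: [0.4884, 0.2923, 0.0045]
ee_rot: [-0.183, 0.983, -0.0, -0.0]
force: [1.2, 0.1, 0.1]
opening: 0.0228
```

```bash
python3 - <<'E'
from h import *
avg(6); rep([.4886,.2923,.004],201)
E
```

```text
F world [ 0.574 -0.12  -0.195] M tool [ 0.0231 -0.0141 -0.0437] sem [0.198 0.186 0.188 0.009 0.009 0.006]
{'clock': 4.7, 'tool_pos': [0.4884, 0.2922, 0.0045], 'force': [0.5084, -0.9158, -0.321], 'moment': [-0.0291, -0.0203, 0.0512], 'opening': 0.0226, 'joint_pos': [0.4007, 0.3471, 1.8201, -0.0, 0.9744, -1.5383]}
xaxis yaw -158.9 z [-1.e-04 -1.e-04 -1.e+00]
turn [-0.     -0.0001  0.0017]
shift cm [-0.02 -0.    0.05]
```

>>> {"op": "jog_arm", "data": {
  "commands": [
    [0,0,0,0,0,-0.2,0],
    [0,0,0,0,0,-0.2,0],
    [0,0,0,0,0,-0.2,0],
    [0,0,0,0,0,-0.2,0],
    [0,0,0,0,0,-0.2,0],
    [0,0,0,0,0,0,0],
    [0,0,0,0,0,0,0],
    [0,0,0,0,0,0,0]
  ]
}}

```text
clock: 5.7
tool_pos: [0.4883, 0.2922, 0.0144]
ee_rot: [-0.183, 0.983, -0.0, -0.0]
force: [-0.9, 0.0, -4.4]
opening: 0.0226
```

```bash
python3 - <<'E'
from h import *
avg(12); rep([.4886,.2923,.004],201)
snap('top'); W,p,d=world('top'); 
a=np.array([np.cos(np.radians(21)),np.sin(np.radians(21))]);o=np.array([.4419,.2744]);D=W[...,:2]-o
t=D@a;q=D@np.array([-a[1],a[0]]);z=W[...,2]
for lo in range(-180,180,20):
    k=(t>lo/1e3)&(t<lo/1e3+.02)&(abs(q)<(.008 if lo<120 else .028))&(d>0); print(lo+10,np.median(z[k]).round(4),k.sum())
E
```

```text
F world [ 0.105  0.097 -4.239] M tool [-0.0607  0.1398  0.0042] sem [0.158 0.147 0.158 0.007 0.008 0.006]
{'clock': 6.25, 'tool_pos': [0.4884, 0.2923, 0.0145], 'force': [0.7809, 0.2933, -4.1292], 'moment': [-0.0111, 0.1413, -0.0369], 'opening': 0.0229, 'joint_pos': [0.4007, 0.3308, 1.8182, 0.0, 0.9927, -1.5383]}
xaxis yaw -158.9 z [-0.  0. -1.]
turn [ 0.     -0.      0.0017]
shift cm [-0.02 -0.01  1.05]
-170 0.5805 76
-150 0.5631 72
-130 0.5469 64
-110 0.5288 64
-90 0.5093 59
-70 0.4921 55
-50 0.4816 6
-30 nan 0
-10 0.0399 3
10 0.3154 97
30 0.3947 61
50 0.4003 49
70 0.3968 42
90 0.3827 14
110 nan 0
130 nan 0
150 nan 0
170 0.0307 23
  return _methods._mean(a, axis=axis, dtype=dtype,
  ret = ret.dtype.type(ret / rcount)
```

Full weight is 4.2 N, and the moment puts the COM about 33 mm further towards the head. I'll lower it, regrip at about x=83 mm and feel again.

>>> {"op": "jog_arm", "data": {
  "commands": [
    [0,0,0,0,0,0.3,0],
    [0,0,0,0,0,0.3,0],
    [0,0,0,0,0,0.3,0],
    [0,0,0,0,0,0.1,0],
    [0,0,0,0,0,0,4],
    [0,0,0,0,0,0,4],
    [0,0,0,0,0,0,4],
    [0,0,0,0,0,0,4]
  ]
}}

```text
clock: 7.3
tool_pos: [0.4887, 0.2924, 0.0048]
ee_rot: [-0.183, 0.983, 0.0, 0.0]
force: [-0.1, 0.7, -0.3]
opening: 0.0394
```

>>> {"op": "jog_arm", "data": {
  "commands": [
    [0,0,0,-1.1,0,0,4],
    [0,0,0,-1.1,0,0,4],
    [0,0,0,-1.1,0,0,4],
    [0,0,0,0,0,0,4],
    [0,0,0,0,0,0,0],
    [0,0,0,0,0,0,0],
    [0,0,0,0,0,0,0],
    [0,0,0,0,0,0,0]
  ]
}}

```text
clock: 8.3
tool_pos: [0.5188, 0.304, 0.0044]
ee_rot: [-0.183, 0.983, -0.0, -0.0]
force: [-1.0, -1.0, -0.8]
opening: 0.023
```

>>> {"op": "jog_arm", "data": {
  "commands": [
    [0,0,0,0,0,0,0],
    [0,0,0,0,0,0,0],
    [0,0,0,0,0,-0.2,0],
    [0,0,0,0,0,-0.3,0],
    [0,0,0,0,0,-0.3,0],
    [0,0,0,0,0,-0.3,0],
    [0,0,0,0,0,0,0],
    [0,0,0,0,0,0,0]
  ]
}}

```text
clock: 9.3
tool_pos: [0.5192, 0.3041, 0.0155]
ee_rot: [-0.183, 0.983, -0.0, -0.0]
force: [0.5, -0.5, -4.3]
opening: 0.023
```

```bash
python3 - <<'E'
from h import *
avg(16); rep([.5194,.3042,.015],201)
p,_=snap('scene'); cv2.imwrite('pics/s2.png',cv2.resize(p[110:240,200:373],(800,601),interpolation=cv2.INTER_CUBIC)[:600])
E
```

```text
F world [ 4.000e-03 -1.480e-01 -4.056e+00] M tool [-0.058  -0.0119 -0.0007] sem [0.114 0.111 0.084 0.006 0.007 0.006]
{'clock': 10.05, 'tool_pos': [0.5192, 0.3042, 0.0155], 'force': [-0.0491, 1.0678, -3.8745], 'moment': [0.079, 0.0334, 0.0095], 'opening': 0.0225, 'joint_pos': [0.3989, 0.3951, 1.7298, -0.0, 1.0166, -1.54]}
xaxis yaw -158.9 z [-0. -0. -1.]
turn [-0.     -0.      0.0017]
shift cm [-0.02 -0.    0.05]
```

View pics/s2.png

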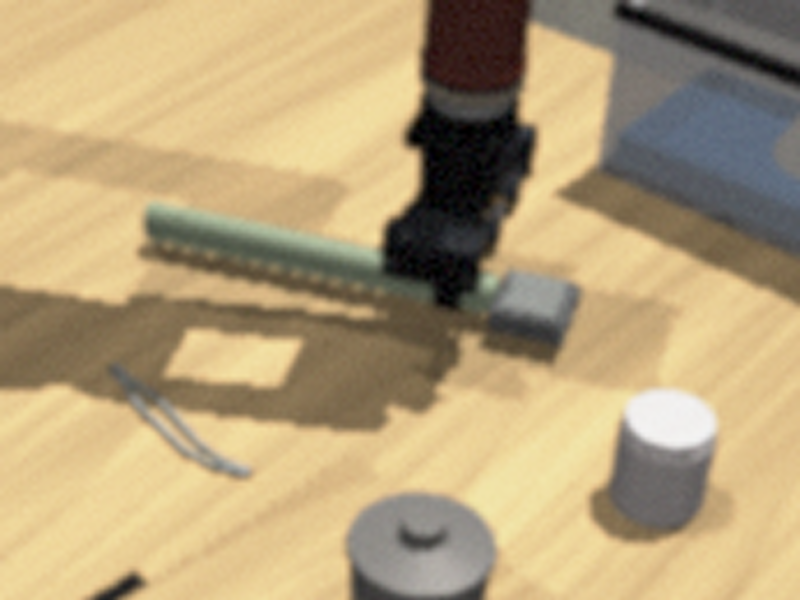

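>>> {"op": "jog_arm", "data": {
  "commands": [
    [0,0,0,0,0,-0.4,0],
    [0,0,0,0,0,-1,0],
    [0,0,0,0,0,-1.2,0],
    [0,0,0,0,0,-1.2,0],
    [0,0,0,0,0,-1.2,0],
    [0,0,0,0,0,-0.7,0],
    [0,0,0,0,0,-0.3,0],
    [0,0,0,0,0,0,0]
  ]
}}

```text
clock: 11.1
tool_pos: [0.5191, 0.3041, 0.0755]
ee_rot: [-0.183, 0.983, -0.0, -0.0]
force: [-0.3, -0.7, -3.2]
opening: 0.0231
```

>>> {"op": "jog_arm", "data": {
  "commands": [
    [0,0,0.02,0,0,0,0],
    [0,0,0.05,0,0,0,0],
    [0,0,0.08,0,0,0,0],
    [0,0,0.09,0,0,0,0],
    [0,0,0.09,0,0,0,0],
    [0,0,0.08,0,0,0,0],
    [0,0,0.04,0,0,0,0],
    [0,0,0.02,0,0,0,0]
  ]
}}

```text
clock: 12.1
tool_pos: [0.5189, 0.304, 0.075]
ee_rot: [0.051, 0.999, -0.0, -0.0]
force: [-1.4, -0.5, -4.4]
opening: 0.0227
```

```bash
python3 - <<'E'
from h import *
avg(6); rep([.458,-.1196,.072],174.2)
p,_=snap('scene'); cv2.imwrite('pics/s3.png',cv2.resize(p[100:230,200:373],(800,601),interpolation=cv2.INTER_CUBIC)[:600])
E
```

```text
F world [-0.443 -0.358 -4.178] M tool [-0.0023  0.0009  0.0017] sem [0.22  0.179 0.179 0.01  0.015 0.011]
{'clock': 12.35, 'tool_pos': [0.5191, 0.3041, 0.0754], 'force': [-0.5365, 0.244, -3.4234], 'moment': [-0.0255, 0.0215, 0.0498], 'opening': 0.0225, 'joint_pos': [0.3989, 0.3108, 1.7089, -0.0, 1.1221, -1.0704]}
xaxis yaw 174.19 z [-2.e-04 -1.e-04 -1.e+00]
turn [-0.0001 -0.0002 -0.0002]
shift cm [  1.79 -42.77   0.35]
```

View pics/s3.png

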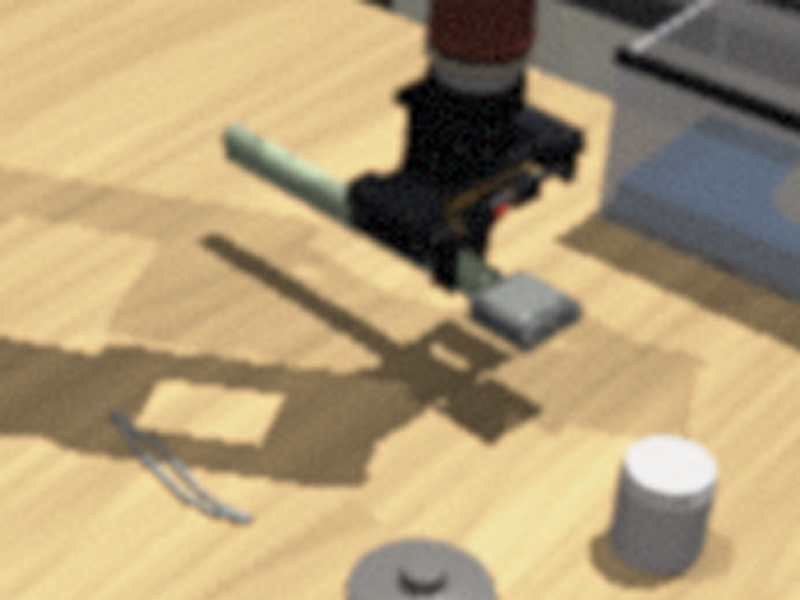

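>>> {"op": "jog_arm", "data": {
  "commands": [
    [0,0,0,0.1,-1,0,0],
    [0,0,0,0.1,-2,0,0],
    [0,0,0,0.1,-2.8,0,0],
    [0,0,0,0.1,-3,0,0],
    [0,0,0,0.1,-3.2,0,0],
    [0,0,0,0.1,-3.2,0,0],
    [0,0,0,0.1,-3.2,0,0],
    [0,0,0,0.1,-3.2,0,0]
  ]
}}

```text
clock: 13.4
tool_pos: [0.4885, 0.0879, 0.0756]
ee_rot: [0.051, 0.999, -0.0, 0.0]
force: [0.6, -0.5, -4.8]
opening: 0.0231
```

>>> {"op": "jog_arm", "data": {
  "commands": [
    [0,0,0,0.1,-3.2,0,0],
    [0,0,0,0.1,-3.2,0,0],
    [0,0,0,0.1,-3.2,0,0],
    [0,0,0,0.1,-3,0,0],
    [0,0,0,0.1,-2.8,0,0],
    [0,0,0,0.1,-2.4,0,0],
    [0,0,0,0.1,-2,0,0],
    [0,0,0,0.1,-1.2,0,0]
  ]
}}

```text
clock: 14.4
tool_pos: [0.459, -0.1195, 0.0756]
ee_rot: [0.052, 0.999, -0.0, 0.0]
force: [0.2, 0.1, -4.1]
opening: 0.0227
```

```bash
python3 - <<'E'
from h import *
avg(4); rep([.5785,-.1318,.067],174.2)
p,_=snap('top'); cv2.imwrite('pics/t4.png',cv2.resize(p[140:300,200:413],(800,601),interpolation=cv2.INTER_CUBIC)[:600])
W,p,d=world('top'); s=robot.get_state(); g=s['tool_pos']; y=np.radians(-5.8);a=np.array([np.cos(y),np.sin(y)])
D=W[...,:2]-g[:2]; t=D@a;q=D@np.array([-a[1],a[0]]);z=W[...,2]
k=(z>.07)&(z<.13)&(abs(q)<.02)&(t<-.05)&(t>-.3)&(d>0);print('tail',k.sum(),t[k].min() if k.any() else 0)
for lo in range(-280,-40,30):
    j=k&(t>lo/1e3)&(t<lo/1e3+.03)
    if j.sum()>5: print(lo+15,j.sum(),'z',np.median(z[j]).round(4),'q',np.median(q[j]).round(4))
k=(z>.05)&(z<.13)&(abs(q)<.04)&(t>.04)&(t<.13)&(d>0)
for lo in range(40,120,15):
    j=k&(t>lo/1e3)&(t<lo/1e3+.015)
    if j.sum()>5: print(lo+7,j.sum(),'z',np.median(z[j]).round(4),'q',np.median(q[j]).round(4))
E
```

```text
F world [-0.217 -0.425 -4.419] M tool [-0.0136  0.0023 -0.0017] sem [0.184 0.434 0.232 0.034 0.009 0.017]
{'clock': 14.55, 'tool_pos': [0.4596, -0.1185, 0.0756], 'force': [-0.124, 0.3588, -5.0361], 'moment': [0.0186, 0.0165, -0.0469], 'opening': 0.0229, 'joint_pos': [-0.4188, 0.0235, 2.0381, 0.0002, 1.0801, -1.8863]}
xaxis yaw 174.08 z [ 0.e+00  2.e-04 -1.e+00]
turn [ 0.0002  0.     -0.0021]
shift cm [-11.97  -0.1    0.86]
tail 104 -0.09662989311984818
-85 55 z 0.1011 q 0.0014
-55 49 z 0.1025 q 0.0034
77 10 z 0.0953 q 0.0296
92 16 z 0.0937 q 0.0286
122 12 z 0.0522 q 0.0117
```

View pics/t4.png

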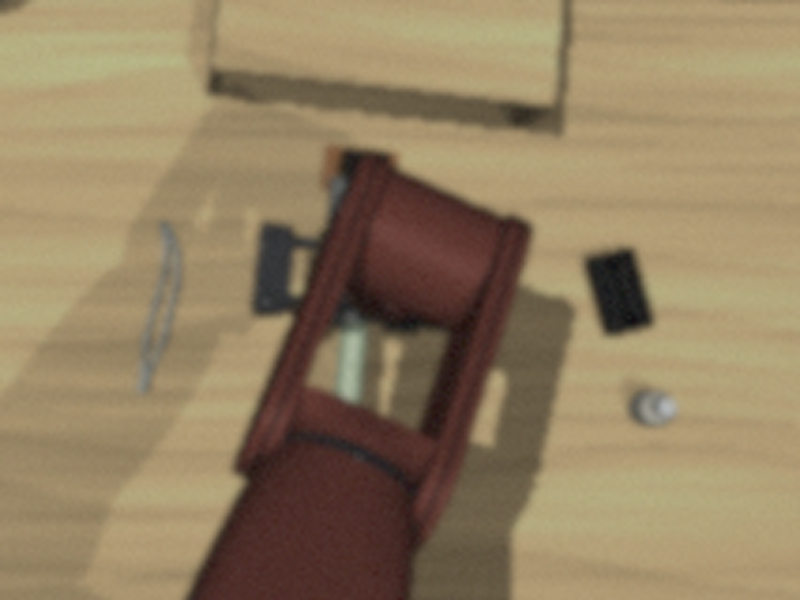

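The scraper is level: handle top about 0.102 and head top about 0.095, against 0.103 and 0.095 expected. Now I slide it in straight, slightly lower.

>>> {"op": "jog_arm", "data": {
  "commands": [
    [0,0,-0.002,0,-0.1,0.4,0],
    [0,0,0,-0.8,0,0.4,0],
    [0,0,0,-1.8,0,0,0],
    [0,0,0,-2.2,0,0,0],
    [0,0,0,-2.4,0,0,0],
    [0,0,0,-2.2,0,0,0],
    [0,0,0,-1.6,0,0,0],
    [0,0,0,-0.9,0,0,0]
  ]
}}

```text
clock: 15.6
tool_pos: [0.5793, -0.1304, 0.0669]
ee_rot: [0.049, 0.999, 0.0, -0.0]
force: [0.1, -0.1, -4.4]
opening: 0.0229
```

>>> {"op": "jog_arm", "data": {
  "commands": [
    [0,0,0,0,0,0,0],
    [0,0,0,0,0,0,0],
    [0,0,0,0,0,0.1,0],
    [0,0,0,0,0,0.1,0],
    [0,0,0,0,0,0.1,0],
    [0,0,0,0,0,0.1,0],
    [0,0,0,0,0,0,0],
    [0,0,0,0,0,0,0]
  ]
}}

```text
clock: 16.6
tool_pos: [0.5783, -0.1309, 0.0635]
ee_rot: [0.05, 0.999, 0.0, -0.0]
force: [-0.3, -1.0, -3.2]
opening: 0.0229
```

```bash
python3 - <<'E'
from h import *
avg(10); rep([.5785,-.1318,.0545],174.2)
p,_=snap('scene'); cv2.imwrite('pics/s5.png',cv2.resize(p[150:300,140:340],(800,600),interpolation=cv2.INTER_CUBIC))
E
```

```text
F world [ 0.035 -0.305 -3.98 ] M tool [-0.0458  0.006  -0.0033] sem [0.142 0.136 0.171 0.007 0.011 0.007]
{'clock': 17.05, 'tool_pos': [0.5783, -0.1309, 0.0636], 'force': [-0.3002, -0.6755, -3.5485], 'moment': [0.0312, 0.0081, -0.0004], 'opening': 0.0228, 'joint_pos': [-0.3555, 0.3076, 1.7383, 0.0, 1.0956, -1.8265]}
xaxis yaw 174.28 z [ 0.  0. -1.]
turn [0.     0.     0.0014]
shift cm [-0.03 -0.09  0.91]
```

View pics/s5.png

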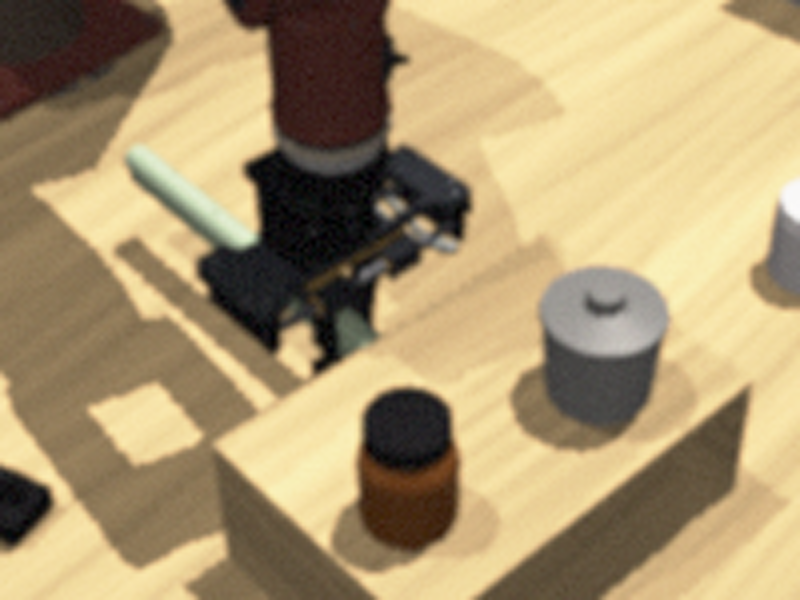

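The head is under the ledge and the scraper is level above the rest. Now I lower it.

>>> {"op": "jog_arm", "data": {
  "commands": [
    [0,0,0,0,-0.1,0.1,0],
    [0,0,0,0,0,0.1,0],
    [0,0,0,0,0,0.1,0],
    [0,0,0,0,0,0.1,0],
    [0,0,0,0,0,0.1,0],
    [0,0,0,0,0,0.1,0],
    [0,0,0,0,0,0.1,0],
    [0,0,0,0,0,0,0]
  ]
}}

```text
clock: 18.1
tool_pos: [0.5781, -0.1318, 0.0564]
ee_rot: [0.05, 0.999, 0.0, -0.0]
force: [-0.1, -0.1, -4.4]
opening: 0.0227
```

>>> {"op": "jog_arm", "data": {
  "commands": [
    [0,0,0,0,0,0.05,0],
    [0,0,0,0,0,0.05,0],
    [0,0,0,0,0,0.05,0],
    [0,0,0,0,0,0,0],
    [0,0,0,0,0,0,0],
    [0,0,0,0,0,0,0],
    [0,0,0,0,0,0,0],
    [0,0,0,0,0,0,0]
  ]
}}

```text
clock: 19.1
tool_pos: [0.5782, -0.1319, 0.0551]
ee_rot: [0.05, 0.999, -0.0, -0.0]
force: [0.4, -0.8, -3.6]
opening: 0.0227
```

```bash
python3 - <<'E'
from h import *
avg(6); rep([.5785,-.1318,.0545],174.2)
E
```

```text
F world [ 0.407 -0.195 -3.84 ] M tool [0.0052 0.0068 0.006 ] sem [0.158 0.134 0.131 0.013 0.009 0.015]
{'clock': 19.35, 'tool_pos': [0.5782, -0.1318, 0.055], 'force': [1.0217, 0.1225, -3.8221], 'moment': [-0.0224, 0.0022, -0.0649], 'opening': 0.023, 'joint_pos': [-0.3571, 0.3196, 1.7415, 0.0, 1.0804, -1.8281]}
xaxis yaw 174.28 z [ 0.  0. -1.]
turn [0.     0.     0.0015]
shift cm [-0.03  0.01  0.05]
```

Still the full weight, so I go down a bit more in fine steps.

>>> {"op": "jog_arm", "data": {
  "commands": [
    [0,0,0,0,0,0.03,0],
    [0,0,0,0,0,0.03,0],
    [0,0,0,0,0,0.03,0],
    [0,0,0,0,0,0,0],
    [0,0,0,0,0,0,0],
    [0,0,0,0,0,0,0],
    [0,0,0,0,0,0,0],
    [0,0,0,0,0,0,0]
  ]
}}

```text
clock: 20.35
tool_pos: [0.5782, -0.1319, 0.0543]
ee_rot: [0.05, 0.999, -0.0, 0.0]
force: [-2.3, 0.8, 1.4]
opening: 0.0225
```

```bash
python3 - <<'E'
from h import *
avg(6); rep([.5785,-.1318,.0545],174.2)
E
```

```text
F world [-2.313  0.936  1.886] M tool [-0.1458  0.4498 -0.0077] sem [0.087 0.193 0.222 0.007 0.017 0.011]
{'clock': 20.6, 'tool_pos': [0.5783, -0.1319, 0.0544], 'force': [-2.1396, 1.4446, 2.7565], 'moment': [0.1664, 0.5034, 0.013], 'opening': 0.0229, 'joint_pos': [-0.3571, 0.3206, 1.7417, 0.0, 1.0791, -1.8281]}
xaxis yaw 174.28 z [ 2.e-04 -1.e-04 -1.e+00]
turn [-0.      0.0002  0.0015]
shift cm [-0.02  0.01 -0.01]
```

Contact: the rest carries it, with slight overpress. I ease back 0.5 mm and check.

>>> {"op": "jog_arm", "data": {
  "commands": [
    [0,0,0,0,0,-0.05,0],
    [0,0,0,0,0,0,0],
    [0,0,0,0,0,0,0],
    [0,0,0,0,0,0,0],
    [0,0,0,0,0,0,0],
    [0,0,0,0,0,0,0],
    [0,0,0,0,0,0,0],
    [0,0,0,0,0,0,0]
  ]
}}

```text
clock: 21.6
tool_pos: [0.578, -0.1318, 0.0545]
ee_rot: [0.05, 0.999, 0.0, -0.0]
force: [-0.5, 0.5, -4.6]
opening: 0.0227
```

```bash
python3 - <<'E'
from h import *
avg(6); rep([.5785,-.1318,.0545],174.2)
E
```

```text
F world [-0.1   -0.044 -4.088] M tool [-0.0123 -0.0133 -0.0023] sem [0.153 0.179 0.136 0.011 0.01  0.004]
{'clock': 21.85, 'tool_pos': [0.5782, -0.1319, 0.0546], 'force': [-0.3422, 0.4646, -4.2279], 'moment': [0.0199, -0.0403, 0.0141], 'opening': 0.0229, 'joint_pos': [-0.3572, 0.3202, 1.7417, 0.0, 1.0797, -1.8282]}
xaxis yaw 174.28 z [-0.  0. -1.]
turn [ 0.     -0.      0.0014]
shift cm [-0.03  0.01  0.01]
```

>>> {"op": "jog_arm", "data": {
  "commands": [
    [0,0,0,0,0,0.03,0],
    [0,0,0,0,0,0,0],
    [0,0,0,0,0,0,0],
    [0,0,0,0,0,0,0],
    [0,0,0,0,0,0,0],
    [0,0,0,0,0,0,0],
    [0,0,0,0,0,0,0],
    [0,0,0,0,0,0,0]
  ],
  "squeeze": 4
}}

```text
clock: 22.85
tool_pos: [0.5783, -0.1319, 0.0546]
ee_rot: [0.05, 0.999, -0.0, 0.0]
force: [-2.5, 1.3, 2.0]
opening: 0.024
```

```bash
python3 - <<'E'
from h import *
avg(6)
E
```

```text
F world [-2.202  0.961  2.27 ] M tool [-0.134   0.4221 -0.0093] sem [0.216 0.108 0.097 0.007 0.014 0.007]
```

>>> {"op": "jog_arm", "data": {
  "commands": [
    [0,0,0,0,0,0,2.6],
    [0,0,0,0,0,0,2.6],
    [0,0,0,0,0,0,2.6],
    [0,0,0,0,0,0,3],
    [0,0,0,0,0,0,3.5],
    [0,0,0,0,0,0,3.5],
    [0,0,0,0,0,0,3.5],
    [0,0,0,0,0,0,3.5]
  ]
}}

```text
clock: 24.1
tool_pos: [0.5782, -0.1319, 0.0543]
ee_rot: [0.05, 0.999, -0.0, -0.0]
force: [0.3, 0.3, -0.1]
opening: 0.035
```

```bash
python3 - <<'E'
from h import *
avg(4);rep()
p,_=snap('scene'); cv2.imwrite('pics/s6.png',cv2.resize(p[150:300,140:340],(800,600),interpolation=cv2.INTER_CUBIC))
E
```

```text
F world [ 0.28   0.297 -0.261] M tool [-0.0196  0.0184 -0.0133] sem [0.058 0.187 0.091 0.02  0.019 0.01 ]
{'clock': 24.25, 'tool_pos': [0.5782, -0.1319, 0.0544], 'force': [0.1093, 0.5936, -0.1709], 'moment': [0.0163, 0.0525, -0.0109], 'opening': 0.0348, 'joint_pos': [-0.3571, 0.3206, 1.7418, -0.0, 1.0792, -1.8281]}
xaxis yaw 174.28 z [ 1.e-04 -0.e+00 -1.e+00]
```

View pics/s6.png

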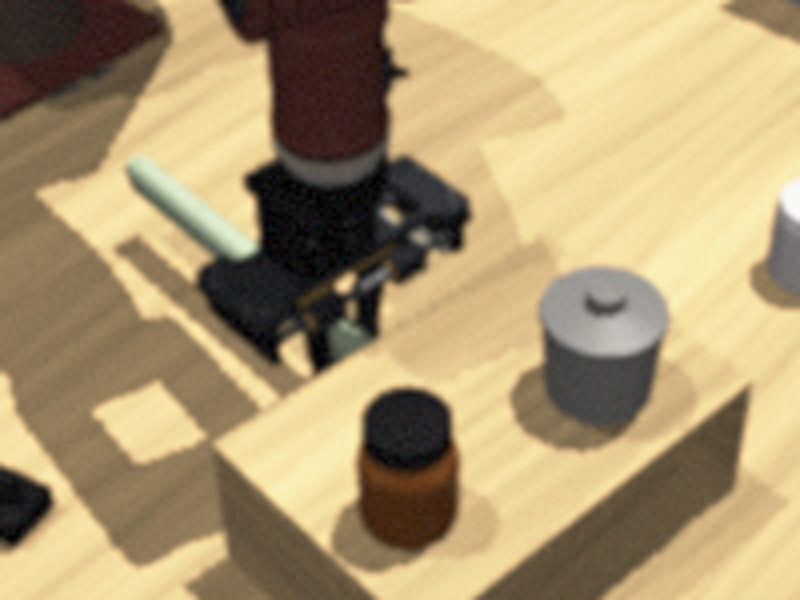

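It lies level, released and in place. I retreat straight up and check.

>>> {"op": "jog_arm", "data": {
  "commands": [
    [0,0,0,0,0,0,5],
    [0,0,0,0,0,0,5],
    [0,0,0,0,0,-0.5,5],
    [0,0,0,0,0,-1.5,5],
    [0,0,0,0,0,-3,5],
    [0,0,0,0,0,-4,5],
    [0,0,0,0,0,-5,5],
    [0,0,0,0,0,-4,5]
  ]
}}

```text
clock: 25.3
tool_pos: [0.5787, -0.1321, 0.2381]
ee_rot: [0.05, 0.999, -0.0, 0.002]
force: [0.2, -0.5, -0.7]
opening: 0.0499
```

>>> {"op": "jog_arm", "data": {
  "commands": [
    [0,0,0,0,-3,-2,5],
    [0,0,0,0,-4,0,5],
    [0,0,0,0,-4,0,5],
    [0,0,0,0,-4,0,5],
    [0,0,0,0,-4,0,5],
    [0,0,0,0,-3,0,5],
    [0,0,0,0,0,0,5],
    [0,0,0,0,0,0,5]
  ]
}}

```text
clock: 26.3
tool_pos: [0.5564, -0.3502, 0.2551]
ee_rot: [0.05, 0.999, 0.0, 0.0]
force: [-0.7, 0.0, -0.6]
opening: 0.0502
```

```bash
python3 - <<'E'
from h import *
rep()
p,_=snap('top'); cv2.imwrite('pics/t7.png',cv2.resize(p[140:300,200:413],(800,601),interpolation=cv2.INTER_CUBIC)[:600])
W,p,d=world('top'); y=np.radians(-5.8);a=np.array([np.cos(y),np.sin(y)])
D=W[...,:2]-[.5775,-.1317]; t=D@a;q=D@np.array([-a[1],a[0]]);z=W[...,2]
for lo in range(-280,50,30):
    j=(z>.06)&(z<.11)&(abs(q)<.03)&(t>lo/1e3)&(t<lo/1e3+.03)&(d>0)
    if j.sum()>5: print(lo+15,j.sum(),'z',np.median(z[j]).round(4),'q',np.median(q[j]).round(4),'tmin',t[j].min().round(3))
E
```

```text
{'clock': 26.3, 'tool_pos': [0.5564, -0.3502, 0.2551], 'force': [-0.7259, 0.0449, -0.6329], 'moment': [0.0123, 0.0493, 0.0146], 'opening': 0.0502, 'joint_pos': [-0.6819, 0.2789, 1.3961, 0.0005, 1.4662, -2.1529]}
xaxis yaw 174.28 z [ 6.e-04  2.e-04 -1.e+00]
-265 28 z 0.0799 q 0.003 tmin -0.263
-235 68 z 0.0803 q 0.0023 tmin -0.25
-205 69 z 0.0809 q 0.0032 tmin -0.22
-175 68 z 0.0803 q 0.0032 tmin -0.19
-145 66 z 0.0808 q 0.0032 tmin -0.16
-115 66 z 0.0811 q 0.0029 tmin -0.13
-85 67 z 0.0804 q 0.0031 tmin -0.099
-55 64 z 0.0804 q 0.0029 tmin -0.069
-25 67 z 0.0798 q 0.0022 tmin -0.04
5 64 z 0.0808 q 0.0035 tmin -0.009
35 109 z 0.0747 q 0.0026 tmin 0.02
```

View pics/t7.png

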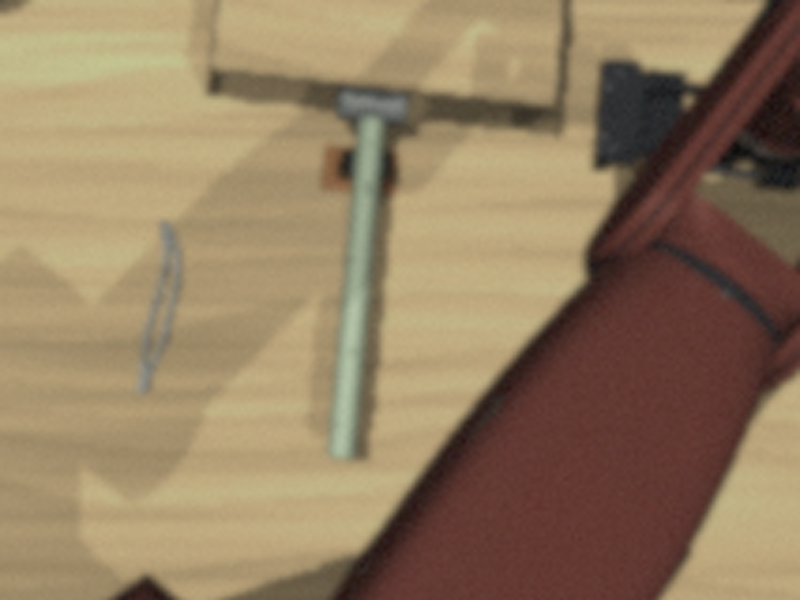

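The scraper is level along its whole length (top at 0.080–0.081), straight in line with the rest, with its head under the ledge.

```bash
python3 -c "
from plant import robot
print(robot.sign_off())"
```

```text
the job is handed in; nothing more can be done
None
```

I put the scraper away on the drip rest, let go of it, and handed the job in after about 26 s of robot time. Sign-off reports no verdict, so the result below rests on my own checks.

- **Balance point:** a low trial lift at x ≈ 50 mm showed a moment that put the balance point about 33 mm further towards the head. I gripped again at x ≈ 83 mm, and the moment there was about zero. I took the balance point as 80–83 mm.
- **Carry and placing:** I carried it level, slid the head straight in under the ledge, and lowered it until I felt contact. I then eased the grip and opened the fingers.
- **Last checks:**
  - **Level:** the handle top measures 80–81 mm along its whole length. That matches the 50 mm rest plus the 32 mm handle within about 2 mm.
  - **Direction:** it points in line with the rest to within about 1°.
  - **Under the ledge:** from the measured tail end, the head tip is about 42 mm past the ledge's front edge.
  - **Gripper:** it is well clear and the measured force is near zero.
- **Small disagreements:** the final picture puts the handle about 3 mm to one side of the rest's middle, probably part calibration error. At touch-down the scraper was briefly pressed onto the rest with about 6 N, plus roughly 2.4 N sideways. This stopped when I let go.

I saw no sign that the scraper touched the ledge or that anything else moved, but I did not measure the other things again.

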